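# Load a bar in the bend tester and bring the nose down to a light preload

### The job

Set up the bend test: take the whole dark bar with the white band round its middle, feed it from the open end under the raised loading nose onto the two support rollers, between their side guides, and slide it gently home against the end stop. Let go of it, then push the carriage down by its black knob until the nose bears on the bar with a light preload of about 10 newtons, feeling for the contact and never pressing beyond 25 newtons, and take the hand away. Leave the other things on the table where they lie and do not press the red stop button.

Things in the scene. Friction and masses are not known exactly. Their poses are not given: they have to be found in the camera images.
- bar: the test bar: a straight dark carbon-fibre bar 200 x 25 x 12 mm, about 110 g (80 to 150), with a white band 4 mm wide round its middle, lying flat on the table. Origin at its centre; x along its length, z normal to its 200 x 25 face. Either end may go first, either face up.
- machine: the fixed bend-test stand. Origin at table level straight below the loading nose; x along the bar's seat, from the open end (robot's side, where the bar is fed in) to the end stop; z up. Grey base plate 300 mm along x, y -190 to +80, 25 mm high; aluminium column 60 x 62 mm, 425 mm high, centred at y -145.
- seat (a point): where the centre of a seated bar belongs: in the machine's frame (0, 0, 81 mm), same axes. Two support rollers (dia 12, axes along y) are at x -50 and +50, their tops 75 mm above the table. The beam under them is 150 x 30 mm, its top 55 mm above the table; outside it (x below -75) there is only the base plate. The seated bar sticks out to x -100.
- guides (a point): middle of the entry between the two side guides of the support at the open end, level with the guides' tops (85 mm above the table), at machine x -50. Each support has two such guides, 18 mm long, 34 mm apart (machine y -17 to +17).
- end_stop: the steel stop plate at the far end of the fixture, fixed to the stand: 32 mm wide, 54 mm high, top 93 mm above the table. Origin on the face that the bar's end meets, at the height of the seated bar's centre; x points the way the bar is pushed.
- carriage: the grey carriage that slides straight up and down on the column, with all it carries: dial force gauge, plunger, loading nose. Origin at the centre of the flat top of its round black palm knob (dia 40, 22 mm high, on a stem 14 mm thick, 12 mm clear above a bracket), straight above the nose; z up.
- brake (a point): the slide block on the column. Its friction brake holds the carriage wherever it is left, and holds preloads up to about 20 N. In free air, pushing the carriage down takes a steady push of 2 to 7 N, different each time; lifting it takes about 25 N. The load on the nose adds to it while the carriage moves.
- gauge (a point): centre of the white dial on the +y face of the dark gauge (56 x 34 x 82 mm, underside 128 mm below the knob's top). The gauge carries the loading nose on a spring plunger that gives 1 mm for every 6 N on the nose; the red pointer turns 45 degrees clockwise for every 10 N. The steel nose is 22 mm along the bar, 30 mm across, round below.
- nose_holder (a point): where the plunger leaves the gauge's underside; it moves with the carriage, not with the plunger. The nose below it is screwed in or out differently each time and is not measured: its tip is 178 to 188 mm below the knob's top (50 to 60 mm below this point), and starts 30 to 55 mm above the top of a seated bar.
- estop (a joint): the red mushroom button (dia 38 mm) on a yellow box 75 x 75 x 45 mm: 0 = out, 0.006 m = fully pressed. Not to be pressed.
- estop_box: the yellow box under the red stop button, fixed; origin at the centre of its underside. With the button it is about 75 mm high.
- half_a: broken half of a tested bar, 90 x 25 x 12 mm; origin at its centre. Bystander.
- half_b: the other broken half, 90 x 25 x 12 mm; origin at its centre. Bystander.
- hex_key: dark steel L-shaped hex key, 120 x 35 mm, 10 mm thick; origin on its long leg. Bystander.
- caliper: steel caliper with a black slider, 190 mm long, 12 mm high; origin at the middle of its beam's underside. Bystander.
- parts_tray: blue tray with spare rollers, 150 x 110 x 35 mm; origin at the centre of its underside. Bystander.
- mug: white mug, dia 82 mm, 95 mm high; origin at the centre of its underside. Bystander.
Mind the look-alikes: they are no part of the job. Leave any orange look-alike of the bar alone.

How it is judged (in metres and radians):
On the way:
1. the bar lies on both rollers, between the guides and home against the end stop, let go, with the nose still clear of it (x of bar in the frame of machine between -0.003 and 0.004 m and y of bar in the frame of machine between -0.0075 and 0.0075 m and z of bar in the frame of machine between 0.078 and 0.084 m and angle between the x axis of bar and the x axis of machine, either way round below 0.09 rad and contact force between the fingers and bar below 0.2 N and contact force between bar and carriage below 0.2 N and linear speed of bar below 0.01 m/s), for 0.2 s.
At the end, for the whole second after the job is handed in: The bar rests on both rollers along the fixture (within 5 degrees), between the guides (within 7.5 mm of the middle), its end within 3 mm of the end stop, and the nose bears on it with 4 to 18 N by itself, all at rest (x of bar in the frame of machine between -0.003 and 0.004 m and y of bar in the frame of machine between -0.0075 and 0.0075 m and z of bar in the frame of machine between 0.078 and 0.084 m and angle between the x axis of bar and the x axis of machine, either way round below 0.09 rad and contact force between bar and carriage between 4 and 18 N and linear speed of bar below 0.01 m/s and linear speed of carriage below 0.003 m/s); the robot touches nothing.
It fails at once if the nose presses on the bar with more than 30 N (contact force between bar and carriage above 30 N).
It fails at once if the bar is rammed against the end stop with more than 30 N (contact force between bar and end_stop above 30 N).
It fails at once if the red stop button is pressed (value of joint estop above 0.003 m).
It fails at once if another thing on the table is moved by more than 20 mm (distance of any of half_a, half_b, hex_key, caliper, parts_tray, mug from where it was at the start of the episode above 0.02 m).
It also fails if it takes over 58 s, if anything falls off the work surface, if the arm or the gripper's body presses on something with over 40 N, if the wrist force passes 120 N, or if a joint passes its speed limit or range.

### The arm

A 6-joint arm with a two-finger parallel gripper is mounted at the origin on the work surface. World frame = base frame: x ahead of the robot, y to its left, z up, the work surface at z = 0. Lengths are in mm, angles in degrees, forces in N, time in s.
With the tool pointing down it reaches from about 325 to 900 mm from the base axis. Payload 6.1 kg.
Tool frame: the origin (TCP) lies at the very end of the fingers, on their centre line; the grasp point (between the pads) lies 19 mm behind it; z points along the fingers, y is the line along which they close (so a half turn about z gives the same grasp; the last joint's range is limited). The gripper opens to 85 mm and grips with 20 to 120 N. Pads are 22 mm wide; open, the fingers measure 114 mm over their backs; the gripper's body (76 mm by 85 mm) begins 54 mm behind the grasp point. The pads swing forward as they close: fully open they stand 13 mm farther back than shut.
Start: joints at [-74.719, 12.628, 87.462, -0, 79.91, -7.225], TCP at [239.228, -577.396, 231.3] pointing down, gripper open.
Joint ranges: [-170.65, 170.65], [-52.31, 119.04], [5.05, 147.46], [-71.25, 251.25], [11.57, 151.72], [-153.62, 153.62]. Speed limits (degrees/s): [147.25, 147.25, 172.46, 180, 180, 180].

### API

Orientations are given as a 3x3 rotation matrix whose columns are the frame's x, y, z axes.
In Python, from workcell import robot gives the robot as it stands. Calls block until the motion is done:
- robot.goto(position, orientation): joint-space move of the TCP to a pose.
- robot.movel(position, ori=None, speed=150, max_force=None): straight line of the TCP; ori=None keeps the orientation; speed is the mean speed in mm/s. With max_force (N) it stops when the force on the tool has changed by that much, and returns True; else False.
- robot.movej(angles): joint-space move.
- robot.command_gripper(opening, grip_force=None): finger opening in mm; grip_force is the grip in N (None keeps the last); returns when the fingers have stopped.
- robot.wait(seconds).
- robot.solve_ik(position, orientation): joint angles nearest the present ones, or None.
- robot.snapshot(name): name is "scene" or "top"; returns a dict with "img" (420x560x3 uint8, red, green, blue), "z_map" (420x560 float32, mm along the optical axis (not along the pixel's ray), 0 where there is no reading), "fx", "fy", "cx", "cy" (pixels), "R" (3x3) and "t" (3): a world point X has camera coordinates R X + t. Camera axes: x right, y down, z forward; pixel columns grow to the right and rows downward; lengths in mm; the calibration is good to about 2 mm. A picture is of the moment at which its call begins.
A pose or a line that the arm cannot do raises robot.PlanningError and nothing moves.
- robot.job_done(): hands the job in; it is judged then, once.
Trained networks look in the newest picture that a camera, given by its name, has taken for a name from the list of things; names that differ only in an ending like _2 or _b are one class to them, and where a whole thing is asked for, a point or a joint stands for the part that bears it (a point fixed in the world has none). Each returns a list of dicts, best first, with "p" (0 to 1); they miss things now and then, are a little off and sometimes report something else, mostly with a low value. They report only what shows in the picture. A call takes as long as a camera call. They do not tell look-alikes from the thing itself.
- robot.recognise(camera, label): "extent" ([left, top, right, bottom] in pixels, round what is visible of it).
Readings, each from a call of its own:
- robot.get_time_s(): time.
- robot.get_joints(): joint angles.
- robot.get_joint_vel(): joint speeds.
- robot.get_effort(): joint torques, N m.
- robot.get_ee_pos(): TCP position.
- robot.get_tcp_rot(): TCP orientation.
- robot.get_contact_force(): force on the tool from outside, world axes, zero at the start.
- robot.get_moment(): the same for the moment, N m.
- robot.get_gripper_width(): finger opening in mm.
- robot.get_gripper_force(): force on a finger pad.
Only numpy, scipy, OpenCV 4.12 (cv2) and the standard library are available. Lean on these libraries where they do the work, as an engineer would, in place of code of your own. Each camera call takes 0.05 s, during which the arm holds its last target. There are 200 camera calls.

## Working session

There is one attempt and no reset: what is moved stays moved. The work goes in short steps, each a Python script; the robot and the scene stay as the last script left them, time stands still between calls to the robot, and variables do not carry over. Pictures are saved under pics/ and viewed, at most 10 in all, crops included, and the job is handed in when it is done.

```bash
mkdir -p pics; cat > h.py <<'E'
import numpy as np, cv2
from workcell import robot
def snap(n, f=None):
    s=robot.snapshot(n)
    if f: cv2.imwrite('pics/'+f, cv2.cvtColor(s['img'],cv2.COLOR_RGB2BGR))
    return s
def cloud(s):
    z=s['z_map']; v,u=np.mgrid[:z.shape[0],:z.shape[1]]
    c=np.stack([(u-s['cx'])/s['fx']*z,(v-s['cy'])/s['fy']*z,z],-1)
    w=(c-s['t'])@np.asarray(s['R'])   # R^T (c-t)
    w[z==0]=np.nan
    return w
E
python3 - <<'E'
from h import *
for n in ('top','scene'):
    s=snap(n,n+'1.png'); np.savez('/tmp/'+n,**s)
    print(n,np.round(-np.asarray(s['R']).T@s['t']),s['fx'])
    w=cloud(s)
    for l in ('bar','machine','end_stop','carriage','gauge','estop_box','half_a','guides','hex_key','caliper','parts_tray','mug'):
        for d in robot.recognise(n,l)[:3]:
            e=np.array(d['extent']); u,v=((e[:2]+e[2:])/2).astype(int)
            print(l,round(d['p'],2),e.round().astype(int),np.round(w[min(v,419),min(u,559)]))
E
cd pics; python3 -c "
import cv2,numpy as np
cv2.imwrite('both.png',cv2.resize(np.vstack([cv2.imread('top1.png'),cv2.imread('scene1.png')]),None,fx=.7,fy=.7))"
```

```text
top [ 467.   40. 1419.] 416.35909828689086
bar 0.88 [200 177 235 232] [525. 254.  11.]
bar 0.78 [329 237 349 301] [ 319. -159.   14.]
machine 0.8 [310 134 431 225] [ 599. -218.  219.]
end_stop 0.51 [331 140 341 156] [ 719. -136.   58.]
carriage 0.59 [332 140 405 191] [ 632. -201.  271.]
gauge 0.97 [332 139 404 190] [ 633. -199.  279.]
estop_box 0.91 [380 260 411 284] [ 316. -336.   66.]
estop_box 0.65 [128 178 163 224] [533. 502.  -1.]
half_a 0.47 [227 142 257 154] [721. 174.  12.]
half_a 0.45 [259 135 284 151] [737.  76.   8.]
guides 0.74 [306 135 435 223] [ 602. -218.  220.]
hex_key 0.46 [274 238 295 271] [361.  23.  -0.]
caliper 0.96 [173 127 193 182] [692. 374.  14.]
parts_tray 0.67 [126 176 164 222] [536. 500.   5.]
mug 0.67 [423 142 440 166] [ 638. -315.  436.]
scene [1039.  355. 1149.] 403.9720019123585
bar 0.93 [337 229 348 293] [525. 267.  15.]
bar 0.63 [252 137 271 178] [ 318. -153.   13.]
bar 0.49 [204 123 233 148] [ 330. -325.   41.]
machine 0.48 [124 101 259 275] [ 556. -277.   29.]
end_stop 0.23 [121  96 258 274] [ 549. -291.   27.]
carriage 0.97 [146 146 218 210] [ 622. -217.  218.]
gauge 0.83 [144 149 217 207] [ 627. -217.  219.]
estop_box 0.95 [202 121 229 146] [ 339. -329.   59.]
half_a 0.89 [270 294 299 317] [733. 186.  12.]
half_a 0.59 [236 286 266 293] [742.  80.  13.]
guides 0.62 [122 100 262 277] [ 550. -279.   19.]
caliper 0.74 [328 305 376 364] [706. 388.   8.]
parts_tray 0.58 [386 268 441 332] [525. 496.   5.]
mug 0.8 [111 177 150 215] [ 702. -387.   95.]
mug 0.16 [144 150 220 207] [ 621. -215.  213.]
```

View pics/top1.png

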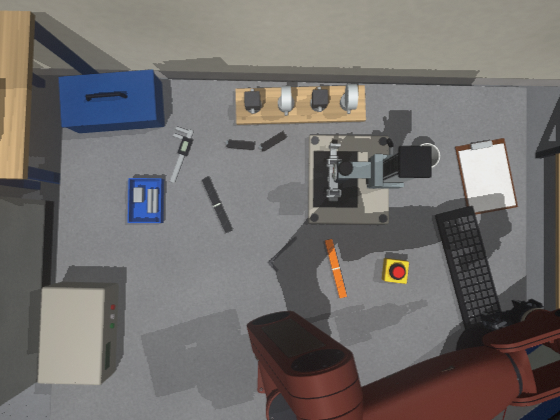

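View pics/scene1.png

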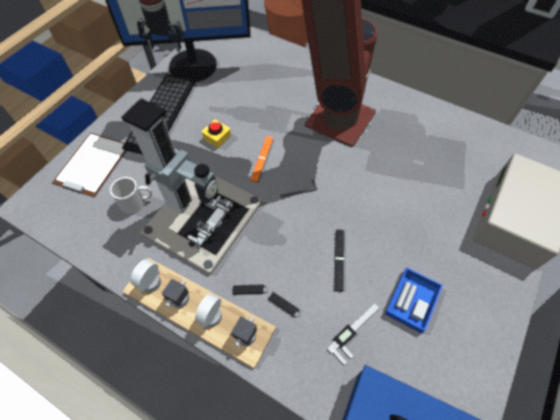

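The bar is the dark one at top px (217,205) with a white band. The orange look-alike is at (337,270), and the stand covers (308–388, 134–223) with its fixture lane at column ≈333. Next I measure precisely from the saved pictures.

```bash
cat > m.py <<'E'
from h import *
S={n:dict(np.load(f'/tmp/{n}.npz')) for n in('top','scene')}
W={n:cloud(s) for n,s in S.items()}
def rect(p): 
    (c,(a,b),t)=cv2.minAreaRect(p[:,:2].astype(np.float32)); return np.round(c,1),round(a,1),round(b,1),round(t,2)
for n in W:
    w=W[n]; I=S[n]['img'].astype(int); x,y,z=np.moveaxis(w,-1,0)
    m=(np.hypot(x-525,y-257)<125)&(I.max(-1)<75)&(z>4)&(z<22)
    k=cv2.connectedComponentsWithStats((m*255).astype(np.uint8))
    print(n,'bar dark',rect(w[m]),m.sum(),'z',np.nanmedian(z[m]))
    m2=(np.hypot(x-525,y-257)<125)&(z>4)&(z<22); print('  bar z',rect(w[m2]),m2.sum())
    wb=(np.hypot(x-525,y-257)<40)&m2&(I.min(-1)>120); print('  band',w[wb].mean(0).round(1),wb.sum())
    b=(x>400)&(x<800)&(y>-400)&(y<0)&(z>17)&(z<33)
    b=cv2.morphologyEx(b.astype(np.uint8),cv2.MORPH_OPEN,np.ones((3,3)))
    nl,lab,st,_=cv2.connectedComponentsWithStats(b); i=1+st[1:,4].argmax(); print('  base',rect(w[lab==i]),st[i])
    for lo,hi in((48,62),(66,80),(80,100)):
        g=(x>460)&(x<760)&(y>-190)&(y<-90)&(z>lo)&(z<hi)
        print('  ',lo,hi,g.sum(),rect(w[g]) if g.sum()>3 else '')
    g=(np.hypot(x-600,y+145)<70)&(z>200)&(z<345); h,e=np.histogram(z[g],bins=np.arange(200,350,5)); print('  hist',dict(zip(e[:-1],h)))
    kn=g&(I.max(-1)<80)&(z>280); print('  knob?',rect(w[kn]) if kn.sum()>3 else '',np.nanmedian(z[kn]))
    e=(np.hypot(x-600,y+140)<200)
t=cv2.imread('pics/top1.png')[125:235,295:445]; s=cv2.imread('pics/scene1.png')[95:280,110:270]
cv2.imwrite('pics/crop.png',np.hstack([cv2.resize(t,(400,293)).copy() if 0 else cv2.copyMakeBorder(cv2.resize(t,(400,293)),0,170,0,0,0),cv2.resize(s,(400,463))]))
E
python3 m.py
```

```text
top bar dark (array([523.2, 254.4]), 197.3, 24.2, 25.69) 384 z 9.869114946456044
  bar z (array([532.7, 254. ]), 237.6, 223.8, 81.92) 513
  band [520.5 252.6   9.5] 17
  base (array([ 619.8, -188.2]), 298.0, 266.3, 1.18) [ 309  135   80   89 3819]
   48 62 256 (array([ 633.4, -126.3]), 177.2, 56.1, 0.87)
   66 80 89 (array([ 647.5, -125.4]), 181.6, 49.2, 2.52)
   80 100 72 (array([ 648.7, -131.6]), 178.5, 42.6, 1.54)
  hist {np.int64(200): np.int64(1), np.int64(205): np.int64(2), np.int64(210): np.int64(4), np.int64(215): np.int64(2), np.int64(220): np.int64(9), np.int64(225): np.int64(4), np.int64(230): np.int64(14), np.int64(235): np.int64(10), np.int64(240): np.int64(4), np.int64(245): np.int64(17), np.int64(250): np.int64(17), np.int64(255): np.int64(30), np.int64(260): np.int64(26), np.int64(265): np.int64(11), np.int64(270): np.int64(172), np.int64(275): np.int64(168), np.int64(280): np.int64(5), np.int64(285): np.int64(0), np.int64(290): np.int64(4), np.int64(295): np.int64(7), np.int64(300): np.int64(15), np.int64(305): np.int64(104), np.int64(310): np.int64(50), np.int64(315
[... 863 characters left out ...]
 np.int64(235): np.int64(27), np.int64(240): np.int64(25), np.int64(245): np.int64(31), np.int64(250): np.int64(25), np.int64(255): np.int64(41), np.int64(260): np.int64(50), np.int64(265): np.int64(28), np.int64(270): np.int64(49), np.int64(275): np.int64(299), np.int64(280): np.int64(22), np.int64(285): np.int64(0), np.int64(290): np.int64(0), np.int64(295): np.int64(6), np.int64(300): np.int64(21), np.int64(305): np.int64(45), np.int64(310): np.int64(113), np.int64(315): np.int64(0), np.int64(320): np.int64(0), np.int64(325): np.int64(0), np.int64(330): np.int64(0), np.int64(335): np.int64(0), np.int64(340): np.int64(0)}
  knob? (array([ 617.6, -129.5]), 41.0, 33.8, 4.1) 310.6182883514744
```

View pics/crop.png

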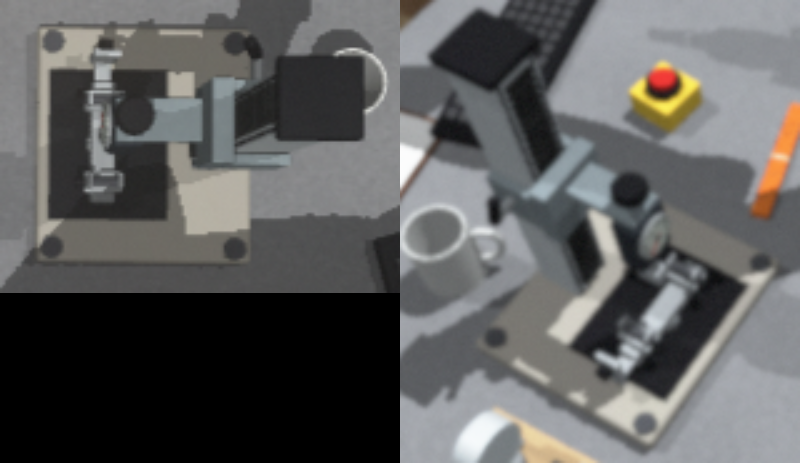

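Machine origin is about (618.5, -132) with yaw ≈0.8°, and the knob top is at about 311 mm. I'll pick the bar near its robot-side end with the tool leaned back a little to clear the gauge.

```bash
cat >> h.py <<'E'
def ori(yaw,tilt,flip=1):
    a,t=np.radians([yaw,tilt]); f=np.array([np.cos(a),np.sin(a),0]); 
    z=np.array([np.sin(t)*f[0],np.sin(t)*f[1],-np.cos(t)]); x=f*np.cos(t)+np.array([0,0,np.sin(t)])
    x*=flip
    return np.stack([x,np.cross(z,x),z],1)
MO=np.array([618.,-131.8,0]); MY=0.8
def mach(x,y,z):
    a=np.radians(MY); return MO+np.array([np.cos(a)*x-np.sin(a)*y,np.sin(a)*x+np.cos(a)*y,z])
BC=np.array([523.5,254.8,0]); BY=25.5; T=8; G=-89
bu=np.array([np.cos(np.radians(BY)),np.sin(np.radians(BY)),0])
E
python3 - <<'E'
from h import *
print(robot.get_time_s(), np.round(robot.get_tcp_rot(),2))
for f in(1,-1):
    for n,p,o in(('pick',BC+G*bu+[0,0,3],ori(BY,T,f)),('pickup',BC+G*bu+[0,0,150],ori(BY,T,f)),('pre',mach(G-180,0,120),ori(MY,T,f)),('seat',mach(G,0,78),ori(MY,T,f)),('knob',mach(0,0,311),ori(MY,0,f)),('knob90',mach(0,0,311),ori(MY+90,0,f))):
        q=robot.solve_ik(p,o); print(f,n,p.round(),None if q is None else np.round(q))
E
```

```text
1.3 [[ 0.92  0.38  0.  ]
 [ 0.38 -0.92  0.  ]
 [ 0.   -0.   -1.  ]]
1 pick [443. 216.   3.] [ 16.   7. 122.   2.  43.  79.]
1 pickup [443. 216. 150.] [ 16.  -8. 118.   1.  62.  80.]
1 pre [ 349. -136.  120.] [-38. -25. 135.   6.  64.  49.]
1 seat [ 529. -133.   78.] [-25.   6. 113.   4.  54.  62.]
1 knob [ 618. -132.  311.] [-19.  11.  80.  -0.  88.  70.]
1 knob90 [ 618. -132.  311.] [-19.  11.  80.  -0.  88. -20.]
-1 pick [443. 216.   3.] [  16.    7.  122.    2.   43. -101.]
-1 pickup [443. 216. 150.] [  16.   -8.  118.    1.   62. -100.]
-1 pre [ 349. -136.  120.] [ -38.  -25.  135.    6.   64. -131.]
-1 seat [ 529. -133.   78.] [ -25.    6.  113.    4.   54. -118.]
-1 knob [ 618. -132.  311.] [ -19.   11.   80.   -0.   88. -110.]
-1 knob90 [ 618. -132.  311.] None
```

```bash
python3 - <<'E'
from h import *
P=BC+G*bu; o=ori(BY,T)
robot.goto(mach(-260,20,200),ori(MY,T))
robot.goto(P+[0,0,90],o)
robot.command_gripper(50)
robot.movel(P+[0,0,25],o,speed=150)
print(robot.movel(P+[0,0,3],o,speed=60,max_force=12),robot.get_ee_pos())
robot.command_gripper(10,80); print('w',robot.get_gripper_width(),robot.get_gripper_force())
robot.movel(P+[0,0,110],o,speed=150)
robot.goto(mach(-265,60,160),ori(MY,T))
robot.movel(mach(-265,0,125),ori(MY,T),speed=150)
print('t',robot.get_time_s(),robot.get_gripper_width())
for n in('top','scene'):
    s=snap(n,n+'2.png'); np.savez('/tmp/'+n+'2',**s)
    w=cloud(s); I=s['img'].astype(int); x,y,z=np.moveaxis(w,-1,0)
    m=(x>400)&(x<570)&(abs(y+132)<50)&(z>100)&(z<160)
    p=w[m]; print(n,m.sum())
    if m.sum()>20:
        print(cv2.minAreaRect(p[:,:2].astype(np.float32)), 'xmax',np.percentile(p[:,0],98))
        print('zfit',np.polyfit(p[:,0]-500,p[:,2],1),'yfit',np.polyfit(p[:,0]-500,p[:,1],1))
E
python3 -c "
import cv2,numpy as np
a=cv2.imread('pics/top2.png')[120:320,230:430];b=cv2.imread('pics/scene2.png')[80:280,130:330]
cv2.imwrite('pics/c2.png',cv2.resize(np.hstack([a,b]),(800,400)))"
```

```text
False [442.79553196 216.37046635   2.57481141]
w 22.464670476577943 79.05512809753418
t 8.9667 22.434159242547295
top 400
((471.47467041015625, -131.6326446533203), (139.37216186523438, 25.43468475341797), 1.067018747329712) xmax 540.7069647075417
zfit [-1.34527278e-02  1.29059223e+02] yfit [ 2.81984633e-02 -1.30716464e+02]
scene 363
((470.7936706542969, -129.70033264160156), (141.7599334716797, 27.864559173583984), 1.4339009523391724) xmax 540.5996814337086
zfit [-1.67814876e-02  1.31067588e+02] yfit [ 2.06709711e-02 -1.27931920e+02]
```

View pics/c2.png

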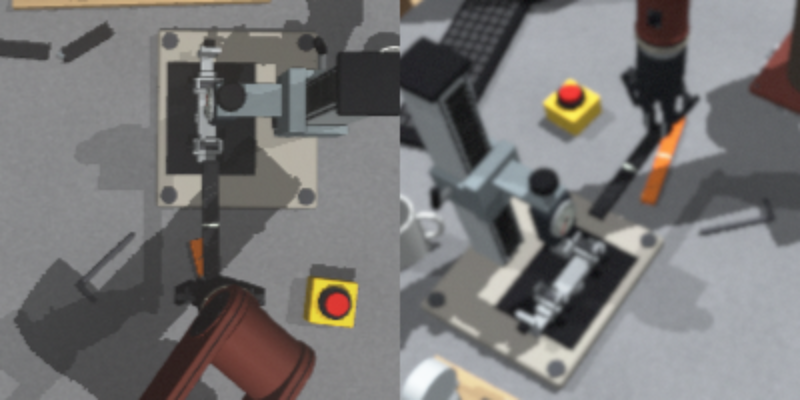

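The bar is held level with its tip at x≈541. The nets and depth suggest a lateral offset of about 3 mm, so I'll check the lane against the guides offline.

```bash
python3 - <<'E'
from h import *
for n in('top','scene','top2','scene2'):
    s=dict(np.load(f'/tmp/{n}.npz')); w=cloud(s); x,y,z=np.moveaxis(w,-1,0)
    m=(x>540)&(x<740)&(y>-170)&(y<-85)&(z>38)&(z<110)
    if '2' in n: m&=(x>552)
    p=w[m]; print(n,len(p))
    for a in range(540,740,12):
        q=p[(p[:,0]>=a)&(p[:,0]<a+12)]
        if len(q)>2: print(a,len(q),'y',np.round([q[:,1].min(),q[:,1].max()]),'z',np.round([q[:,2].min(),q[:,2].max()]), 'hi y',[int(v) for v in np.sort(q[q[:,2]>78][:,1])[[0,-1]]] if (q[:,2]>78).sum()>1 else '')
    b=(x>420)&(x<800)&(y>-400)&(y<-40)&(z>17)&(z<33)
    b=cv2.morphologyEx(b.astype(np.uint8),cv2.MORPH_OPEN,np.ones((3,3)))
    nl,lab,st,_=cv2.connectedComponentsWithStats(b); i=1+st[1:,4].argmax(); q=w[lab==i]
    # long edge at +y: per-x-bin max y
    xs=np.arange(490,750,8); e=[np.percentile(q[abs(q[:,0]-c)<5][:,1],98) for c in xs]
    print(' +y edge fit',np.polyfit(xs-618,e,1),'x range',np.percentile(q[:,0],[.5,99.5]))
E
```

```text
top 531
540 25 y [-146. -120.] z [49. 58.] hi y 
552 56 y [-155.  -99.] z [50. 84.] hi y [-155, -113]
564 62 y [-155.  -99.] z [57. 89.] hi y [-154, -112]
576 40 y [-155. -112.] z [49. 83.] hi y 
588 31 y [-146. -119.] z [48. 57.] hi y 
600 26 y [-146. -119.] z [48. 63.] hi y 
612 15 y [-132. -117.] z [40. 57.] hi y 
624 11 y [-126. -118.] z [47. 58.] hi y 
636 16 y [-129. -118.] z [50. 57.] hi y 
648 23 y [-131. -111.] z [46. 78.] hi y 
660 47 y [-139.  -98.] z [46. 85.] hi y [-114, -114]
672 35 y [-152.  -98.] z [50. 87.] hi y [-152, -114]
684 29 y [-149. -118.] z [42. 58.] hi y 
696 18 y [-142. -124.] z [39. 50.] hi y 
708 54 y [-147. -116.] z [40. 92.] hi y [-142, -115]
720 31 y [-148. -116.] z [60. 97.] hi y [-148, -116]
732 12 y [-140. -123.] z [77. 88.] hi y [-139, -122]
 +y edge fit [ 2.65546479e-02 -5.87704157e+01] x range [471.46296671 765.33614893]
scene 760
540 17 y [-146. -116.] z [47. 61.] hi y 
552 30 y [-151.  -96.] z [51. 87.] hi y [-150, -110]
564 90 y [-153.  -97.] z [55. 88.] hi y [-153, -110]
576 62 y [-151. -109.] z [39. 85.] hi y [-113, -109]
588 35 y [-144. -1
[... 1659 characters left out ...]
. 85.] hi y 
588 37 y [-146. -116.] z [41. 62.] hi y 
600 40 y [-146. -116.] z [39. 60.] hi y 
612 40 y [-146. -115.] z [39. 62.] hi y 
624 40 y [-146. -116.] z [38. 62.] hi y 
636 36 y [-145. -115.] z [48. 59.] hi y 
648 29 y [-151. -110.] z [53. 86.] hi y [-151, -110]
660 75 y [-154.  -96.] z [51. 87.] hi y [-153, -108]
672 86 y [-154.  -97.] z [41. 86.] hi y [-151, -110]
684 44 y [-144. -115.] z [41. 58.] hi y 
696 22 y [-142. -120.] z [39. 50.] hi y 
708 20 y [-146. -114.] z [38. 94.] hi y [-145, -114]
720 72 y [-146. -113.] z [41. 96.] hi y [-146, -113]
732 21 y [-136. -122.] z [70. 89.] hi y [-136, -122]
 +y edge fit [ 2.00653164e-03 -5.39236337e+01] x range [472.29893685 767.45217717]
```

```bash
sed -i 's/^MO=.*/MO=np.array([618.5,-134.1,0]); MY=0.6; HY=0.2/' h.py; python3 - <<'E'
from h import *
o=ori(HY,T)
robot.movel(mach(-265,0,100),o,speed=100)
print('in',robot.movel(mach(G-9,0,100),o,speed=120,max_force=12),robot.get_ee_pos())
print('f',np.round(robot.get_contact_force(),1))
print('dn',robot.movel(mach(G-9,0,76.5),o,speed=25,max_force=3.5),robot.get_ee_pos(),np.round(robot.get_contact_force(),1))
print('w',robot.get_gripper_width(),robot.get_time_s())
for n in('top','scene'): s=snap(n,n+'3.png'); np.savez('/tmp/'+n+'3',**s)
a=cv2.imread('pics/top3.png')[120:260,290:430];b=cv2.imread('pics/scene3.png')[120:260,160:300]
cv2.imwrite('pics/c3.png',cv2.resize(np.hstack([a,b]),(800,400)))
E
```

```text
in False [ 519.96318861 -135.10743969   99.88238545]
f [-0.8  0.3 -1.7]
dn True [ 520.10164947 -135.00625771   78.03832719] [-0.5  0.   4.6]
w 22.60642422014796 11.8167
```

View pics/c3.png

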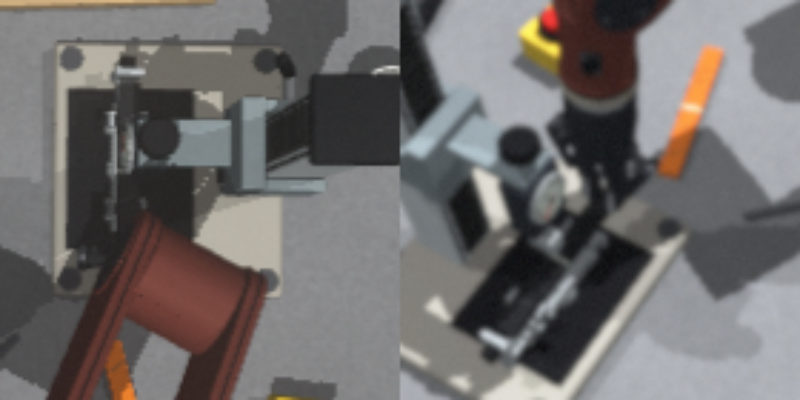

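The bar appears to sit between the guides, with its tip just short of the stop plate (left crop, about (128,75)). Contact came at the expected height, so next is the push home, release and retreat.

```bash
python3 - <<'E'
from h import *
o=ori(HY,T); p=np.array(robot.get_ee_pos()); a=np.radians(MY); d=np.array([np.cos(a),np.sin(a),0])
robot.movel(p+[0,0,.8],o,speed=20)
p=np.array(robot.get_ee_pos())
print('push',robot.movel(p+18*d,o,speed=15,max_force=6)); q=np.array(robot.get_ee_pos())
print(q,q-p,np.round(robot.get_contact_force(),1),robot.get_time_s(),robot.get_gripper_width())
robot.command_gripper(45); robot.wait(.3)
print(np.round(robot.get_contact_force(),1))
z=o[:,2]
robot.movel(q-60*z-[25,0,0],o,speed=100)
robot.goto(mach(-240,20,180),o)
for n in('top','scene'):
    s=snap(n,n+'4.png'); np.savez('/tmp/'+n+'4',**s); w=cloud(s); x,y,zz=np.moveaxis(w,-1,0); I=s['img']
    m=(x>500)&(x<740)&(abs(y+132)<16)&(zz>78)&(zz<93)&(I.max(-1)<90)
    p=w[m]; print(n,len(p),cv2.minAreaRect(p[:,:2].astype(np.float32)),'z',np.polyfit(p[:,0]-618,p[:,2],1), np.percentile(p[:,0],[1,99]))
print(robot.get_time_s())
a=cv2.imread('pics/top4.png')[120:260,290:430];b=cv2.imread('pics/scene4.png')[140:280,150:290]
cv2.imwrite('pics/c4.png',cv2.resize(np.hstack([a,b]),(800,400)))
E
```

```text
push True
[ 529.42037826 -134.79071646   78.58550154] [ 9.49624615  0.11904396 -0.06683854] [-1.   0.2  4.8] 12.8917 22.298718290398888
[-0.2 -1.4  0.1]
top 387 ((629.4922485351562, -132.61343383789062), (217.5056915283203, 23.895973205566406), 1.1143242120742798) z [-3.07605012e-03  8.50222554e+01] [520.94834942 736.88029076]
scene 501 ((629.2144165039062, -132.68228149414062), (220.5790252685547, 29.865909576416016), 0.25065016746520996) z [-5.86552849e-03  8.64507326e+01] [520.45443322 738.1303033 ]
15.05
```

View pics/c4.png

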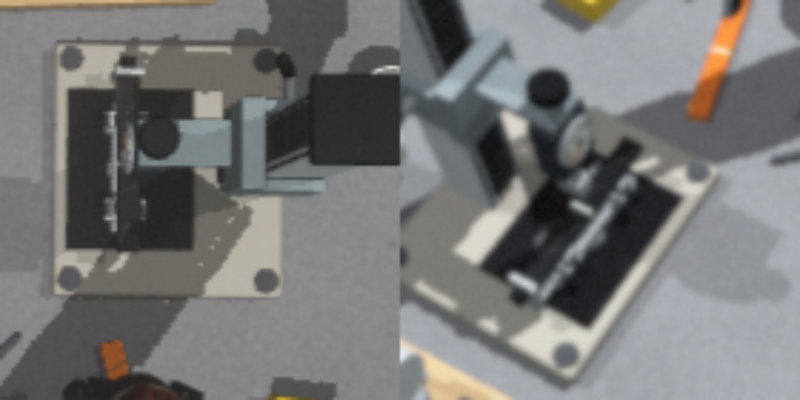

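The bar is seated between the guides, level at about z 81. The stop-force reading was ambiguous, so I'll confirm it is home with a gentle nudge on its tail using closed fingers.

```bash
python3 - <<'E'
from h import *
o=ori(MY,T)
robot.command_gripper(0,20)
robot.goto(mach(-135,0,120),o)
robot.movel(mach(-125,0,77),o,speed=100); robot.wait(.2)
f0=np.array(robot.get_contact_force()); 
print('push',robot.movel(mach(-100,0,77),o,speed=12,max_force=5)); q=np.array(robot.get_ee_pos())
print(q,np.round(np.array(robot.get_contact_force())-f0,1),robot.get_time_s())
robot.movel(q-[15,0,0],o,speed=60)
robot.movel(q+[-25,0,110],o,speed=150)
robot.wait(.2);print(robot.get_time_s(),robot.get_gripper_width())
s=snap('scene','scene5.png');snap('top','top5.png')
cv2.imwrite('pics/c5.png',cv2.resize(cv2.imread('pics/scene5.png')[170:270,160:260],(600,600),interpolation=cv2.INTER_CUBIC))
E
```

```text
push True
[ 506.421511   -134.96174266   76.24506972] [ 0.1 -1.  -0.2] 18.1
19.575 -0.16049527412670742
```

View pics/c5.png

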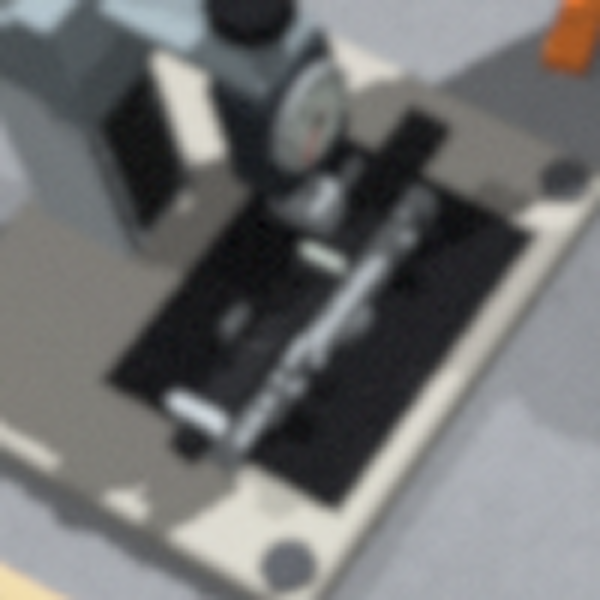

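5 N was felt right where the bar's tail should be, so it is home. Now the knob: closed fingers straight down, slow contact, then force-watched steps.

```bash
python3 - <<'E'
from h import *
o=ori(MY,0)
def F(n=4):
    v=[]
    for _ in range(n): robot.wait(.02); v.append(np.array(robot.get_contact_force()))
    return np.mean(v,0)
robot.movel(mach(-150,0,330),ori(MY,T),speed=250)
robot.goto(mach(-90,0,345),o); robot.movel(mach(0,0,340),o,speed=150)
robot.wait(.3); f0=F(8); print('f0',f0.round(2),robot.get_time_s())
print('touch',robot.movel(mach(0,0,298),o,speed=25,max_force=1.5)); z=robot.get_ee_pos()[2]; print(z,(F()-f0).round(2))
print('coarse',robot.movel(mach(0,0,280),o,speed=20,max_force=12)); print(robot.get_ee_pos()[2],(F()-f0).round(2),robot.get_time_s())
zc=280.; log=[]
while zc>277:
    zc-=.5; robot.movel(mach(0,0,zc),o,speed=10,max_force=8); f=(F()-f0)[2]; log.append(f)
    print(zc,round(robot.get_ee_pos()[2],2),round(f,2))
    if f>12: break
print(robot.get_time_s())
E
```

```text
f0 [ 0.31 -0.17  0.05] 21.9833
touch True
309.8203166275707 [0.54 0.09 0.92]
coarse False
279.7699741823945 [-1.99  0.42  2.29] 24.8667
279.5 279.51 3.17
279.0 279.1 4.05
278.5 278.42 3.75
278.0 277.92 3.49
277.5 277.44 3.6
277.0 276.95 3.64
26.7667
```

```bash
python3 - <<'E'
from h import *
o=ori(MY,0)
def F(n=4):
    v=[]
    for _ in range(n): robot.wait(.02); v.append(np.array(robot.get_contact_force()))
    return np.mean(v,0)[2]-.05
zc=277.; ok=False
while zc>262:
    zc-=.5 if F(1)<7.5 else .3
    robot.movel(mach(0,0,zc),o,speed=8,max_force=6); f=F()
    print(round(zc,1),round(robot.get_ee_pos()[2],2),round(f,2))
    if f>12.8: ok=True; break
print(ok,robot.get_time_s())
E
```

```text
276.5 276.45 3.47
276.0 275.95 3.63
275.5 275.47 3.5
275.0 274.95 3.89
274.5 274.46 3.38
274.0 273.97 3.04
273.5 273.47 3.95
273.0 272.95 3.09
272.5 272.74 5.22
272.0 272.46 6.18
271.5 272.24 7.47
271.0 272.03 8.49
270.7 271.98 8.72
270.4 271.86 9.73
270.1 271.73 10.53
269.8 271.61 11.0
269.5 271.48 12.42
269.2 271.35 12.09
268.9 271.23 12.68
268.6 271.12 13.63
True 33.4333
```

Contact came at about 272.9. Compression is now about 1.8 mm and force minus drag about 10 N, which agree. I'll retreat and check the dial.

```bash
python3 - <<'E'
from h import *
o=ori(MY,0); p=np.array(robot.get_ee_pos())
robot.movel(p+[0,0,60],o,speed=60)
robot.movel(mach(-90,0,345),o,speed=200)
robot.goto(mach(-230,20,250),o)
robot.wait(.3)
s=snap('scene','scene6.png'); snap('top','top6.png'); w=cloud(s);x,y,z=np.moveaxis(w,-1,0)
k=(np.hypot(x-618,y+131)<14)&(z>255)&(z<330); print('knob z',np.median(z[k]),robot.get_time_s(),np.round(robot.get_contact_force(),1))
cv2.imwrite('pics/c6.png',cv2.resize(cv2.imread('pics/scene6.png')[150:270,160:280],(600,600),interpolation=cv2.INTER_CUBIC))
E
```

```text
knob z 271.8086320796026 36.35 [-0.2 -0.1  0.9]
```

View pics/c6.png

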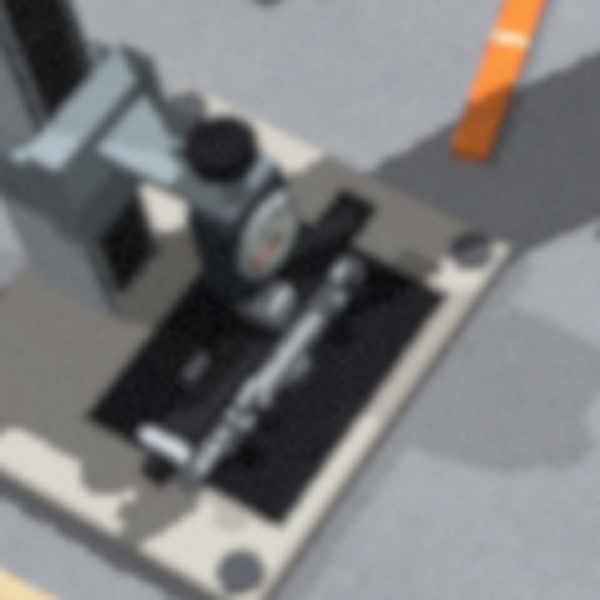

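The carriage stayed down with the knob at about 272. The nose covers the white band, and the pointer has turned clockwise from straight down to lower-left (about (262,255)), a fraction of a turn that fits roughly 10 N.

```bash
python3 -c "
from h import *
print(robot.job_done())"
```

```text
the job is handed in; nothing more can be done
None
```

I handed the job in at about 36 s: the bar is seated against the end stop and released, the nose bears on it with roughly 10 N (estimated from push force and spring travel), and the hand is clear; no verdict was returned.

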